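Set the welding current and hold an offset lever over its jig

ROBOT

A 6-joint arm with a two-finger parallel gripper is mounted at the origin on the work surface. World frame = base frame: x ahead of the robot, y to its left, z up, the work surface at z = 0. Lengths are in m, angles in degrees, forces in N, time in s.
With the tool pointing down it reaches from about 0.25 to 0.725 m from the base axis. Payload 9.7 kg.
Tool frame: the origin (TCP) lies on the mounting face of the last link; the fingertips stand 173 mm ahead of it and the grasp point (between the pads) lies 155 mm ahead of it; z points along the fingers, y is the line along which they close (so a half turn about z gives the same grasp; the last joint's range is limited). The gripper opens to 85 mm and grips with 20 to 120 N. Pads are 22 mm wide; open, the fingers measure 114 mm over their backs; the gripper's body (76 mm by 85 mm) begins 54 mm behind the grasp point. The pads swing forward as they close: fully open they stand 13 mm farther back than shut.
Start: joints at [71.448, 4.979, 10.078, 95.1, 0, 90], TCP at [0.175, 0.521, 0.405] pointing down, gripper open.
Joint ranges: [-179.16, 179.16], [-48.56, 103.87], [-65.8, 70.77], [-126.05, 130.52], [-82.76, 87.17], [-180, 180]. Speed limits (degrees/s): [127.2, 127.2, 147.25, 180, 180, 180].

INTERFACE

Orientations are given as [roll, pitch, yaw] about the fixed x, y, z axes, in that order (R = Rz(yaw) Ry(pitch) Rx(roll)).
In Python, from workcell import bot, camera, camera_model, outline_of, pinpoint gives the robot as it stands.
- The arm moves only by the tool move_arm, never from a script. Its arguments are lists of equal length, an entry for each row: "jaw": the closure, from 0 (fully open) to 1 (shut); "delta_pos": the shift along the world's x, y, z in m, a list of three; "yaw": the turn about the world's z in rad. In form: {"jaw": [jaw, ...], "delta_pos": [[dx, dy, dz], ...], "yaw": [yaw, ...]}. A call has 1 to 10 rows; each row shifts and turns the commanded pose from where the row before left it; what a row does not reach is not made up. A row lasts 1/12 s, in which the tool goes at most 41.7 mm and 7.16 degrees, less where a joint would pass 70% of its speed; a pose out of reach is approached as far as the arm can. A call with a gripper value outside its range is refused whole. The fingers move at their own pace and stop on an object; "force" is the grip in N (left out, the last holds). Time passes only in rows, so rows that do not move let the fingers close. It gives the time, the measured TCP pose, the force, the opening and the grip force at its end, in the units of the state.
- bot.get_obs(): the state, without advancing time (a new reading comes with each control period).
- camera(name): name is "scene" or "top"; returns the picture (480x640x3 uint8, red, green, blue); there is no depth.
- camera_model(name): a dict with "fx", "fy", "cx", "cy" (pixels), "R" (3x3) and "t" (3): a world point X has camera coordinates R X + t. Camera axes: x right, y down, z forward; pixel columns grow to the right and rows downward; lengths in m; the calibration is good to about 2 mm. A picture is of the moment at which its call begins. camera_model takes no time and is no camera call.
- bot.job_done(): hands the job in; it is judged then, once.
Trained networks look in the newest picture that a camera, given by its name, has taken for a name from the list of things; names that differ only in an ending like _2 or _b are one class to them, and where a whole thing is asked for, a point or a joint stands for the part that bears it (a point fixed in the world has none). Each returns a list of dicts, best first, with "confidence" (0 to 1); they miss things now and then, are a little off and sometimes report something else, mostly with a low value. They report only what shows in the picture. A call takes as long as a camera call. They do not tell look-alikes from the thing itself.
- outline_of(camera, thing): "mask" (480x640 bool, what is visible of it) and "xy" ([column, row] in pixels, amid what is visible of it).
- pinpoint(camera, thing): "xy" ([column, row] in pixels: a listed point, or the origin of a listed thing).
The state is a dict: "time": time; "q": joint angles; "qd": joint speeds; "joint_efforts": joint torques, N m; "ee_pos": TCP position; "tcp_rot": TCP orientation; "wrist_force": force on the tool from outside, world axes, zero at the start; "torque": the same for the moment, N m; "opening": finger opening in m; "grasp_force": force on a finger pad.
Only numpy, scipy, OpenCV 4.12 (cv2) and the standard library are available. Lean on these libraries where they do the work, as an engineer would, in place of code of your own. Each camera call takes 0.05 s, during which the arm holds its last target. There are 200 camera calls.

TASK

Turn the dial on the current remote until its pointer stands at the one long thick mark of the scale, and leave it there. Then pick up the cast lever by the balance point on its arm and hold it level and still above the welding jig, hub over the pin and small boss over the saddle, about 40 mm clear of the pin's top; keep it off the jig and finish still holding it there. Do not disturb the other tools on the bench.

Things in the scene. Friction and masses are not known exactly. Their poses are not given: they have to be found in the camera images.
- dial (a joint): angle of the dial on the remote, rad, 0 to 4.8; it grows as the dial turns clockwise seen from above. The long mark is at 2.8; thin short marks stand every 0.4 from 0 to 4.8. No detents; it stays where it is left (friction about 0.04 N m).
- dial_grip (a point): point on the dial's upright axis, 10 mm below the top of its grip bar. x lies along the bar, -x points to the pointer end, z is up. The dial: black disc, 48 mm across, 9 mm high, underside 50 mm above the bench, with a grip bar across it 46 mm long, 14 mm wide, rising 26 mm above the disc; a white line on the bar and a white nose at the rim mark the pointer end
- dial_pointer (a point): tip of the dial's white pointer nose, 32 mm from the dial's axis
- dial_mark (a point): middle of the long thick black mark (14 by 4 mm) on the aluminium scale plate on top of the remote, 41 mm from the dial's axis. The remote is a black box 120 by 104 mm, 45 mm high, fixed to the bench
- lever: dark cast iron lever lying on the bench, 0.5 to 0.9 kg: thick round hub (56 mm across, 36 mm high, upright 22 mm bore), straight arm 14 mm wide, 12 to 28 mm above the lever's underside, and small round boss (22 mm across, 30 mm high) at the far end. Origin at underside level below the balance point; x along the arm to the boss; hub axis at x = -52 mm, boss axis at x = +158 mm; z up
- lever_balance (a point): balance point (centre of mass) of the lever, in the middle of the arm, 52 mm from the hub's axis towards the boss, 20 mm above the lever's underside; axes as the lever's
- lever_hub (a point): centre of the hub's underside
- lever_boss (a point): centre of the small boss's underside
- jig: welding jig fixed to the bench: aluminium plate 280 x 80 x 12 mm with an upright steel pin (18 mm diameter, on a seat) for the hub's bore and a U-shaped steel saddle (40 x 50 mm, 30 mm gap) for the boss. Origin on the bench, where the lever's balance point belongs when the lever is over its place; x from pin to saddle; pin at x = -52 mm, saddle at x = +158 mm
- jig_pin (a point): centre of the top of the jig's pin, 60 mm above the bench
- jig_saddle (a point): centre of the saddle, at the level of the top of its two cheeks, 48 mm above the bench
- tape: tape measure standing on the bench, 75 by 42 by 68 mm high, leave alone; origin under its centre
- angle: offcut of steel angle, 50 by 90 mm, 50 mm high, leave alone; origin under its centre
- brush: wire brush with wooden handle, 190 mm long, 34 mm high, leave alone; origin under its middle
- pliers: pliers with rubber grips, about 200 mm long, 20 mm high, leave alone; origin at their pivot, on the bench
- hammer: hammer lying on its side, leave alone; 260 mm long, origin near the middle of its length
- tin: closed steel tin, 72 mm diameter, 50 mm high, leave alone; origin under its centre
- wrench: steel wrench, leave alone; 180 mm long, origin near the middle of its length
Things that resemble listed ones, but are neither listed nor needed, are in the scene too. Leave any blue or yellow look-alike of the lever alone.

How it is judged (in metres and radians):
On the way, in this order (a step that is already met when the one before it is completed fails the run):
1. the dial's pointer stands at the long mark, with the lever still lying in its place (value of joint dial between 2.68 and 2.92 rad and distance of lever from where it was at the start of the episode below 0.02 m), for 0.3 s.
2. the lever is lifted off the bench, gripped at its balance point (height (world z) of each of lever_hub, lever_boss above 0.03 m and horizontal distance between the grasp point and lever_balance below 0.025 m and contact force between lever and the fingers above 2 N), for 0.2 s.
At the end, for the whole second after the job is handed in: Dial within 0.12 rad of the long mark; lever held by the fingers within 25 mm of its balance point, level to 0.10 rad, still, off the jig, hub within 15 mm and boss within 18 mm horizontally of pin and saddle, hub 20 to 60 mm above the pin (value of joint dial between 2.68 and 2.92 rad and angle between lever's own z axis and vertical below 0.1 rad and horizontal distance between the grasp point and lever_balance below 0.025 m and contact force between lever and the fingers above 2 N and horizontal distance between lever_hub and jig_pin below 0.015 m and horizontal distance between lever_boss and jig_saddle below 0.018 m and z of lever_hub in the frame of jig_pin between 0.02 and 0.06 m and contact force between lever and jig below 0.1 N and linear speed of lever below 0.02 m/s and angular speed of lever below 0.1 rad/s); the arm keeps its last pose, push and grip.
It fails at once if the lever strikes the jig (contact force between lever and jig above 2 N).
It fails at once if another tool on the bench is moved by more than 20 mm (distance of any of tape, brush, pliers, angle, hammer, tin, wrench from where it was at the start of the episode above 0.02 m).
It also fails if it takes over 48 s, if anything falls off the work surface, if the arm or the gripper's body presses on something with over 40 N, if the wrist force passes 120 N, or if a joint passes its speed limit or range.

## Working session

There is one attempt and no reset: what is moved stays moved. The work goes in short steps, Python scripts to look and compute and a tool call to move; the robot and the scene stay as the last step left them, time stands still between calls to the robot, and variables do not carry over. Pictures are saved under pics/ and viewed, at most 10 in all, crops included, and the job is handed in when it is done.

Besides the shell and the picture viewer there is one more tool, called after "Emit:" as name([rows], argument=value, ...), one row to a line, values as JSON. move_arm: Moves the arm, as the interface text tells. Its arguments: {"type":"object","properties":{"jaw":{"type":"array"},"delta_pos":{"type":"array"},"yaw":{"type":"array"},"force":{"type":"number"}},"required":["jaw","delta_pos","yaw"]}

```bash
mkdir -p pics; cat > h.py <<'E'
import numpy as np, cv2
from workcell import bot, camera, camera_model, outline_of, pinpoint
def ray(c,uv,z):
    m=camera_model(c);R=np.array(m["R"]);t=np.array(m["t"])
    d=R.T@np.array([(uv[0]-m["cx"])/m["fx"],(uv[1]-m["cy"])/m["fy"],1]);o=-R.T@t
    return o+d*(z-o[2])/d[2]
def proj(c,X):
    m=camera_model(c);p=np.array(m["R"])@np.array(X)+np.array(m["t"])
    return np.array([m["fx"]*p[0]/p[2]+m["cx"],m["fy"]*p[1]/p[2]+m["cy"]])
E
python3 - <<'E'
from h import *
Z=dict(dial_grip=.075,dial_pointer=.055,dial_mark=.047,lever_balance=.02,lever_hub=0,lever_boss=0,jig_pin=.06,jig_saddle=.048)
for c in("top","scene"):
    im=camera(c);cv2.imwrite(f"pics/{c}0.png",im[:,:,::-1])
    m=camera_model(c);print(c,-np.array(m["R"]).T@np.array(m["t"]))
    for n,z in Z.items():
        for r in pinpoint(c,n)[:4]: print(c,n,np.round(r["xy"],1),round(r["confidence"],2),np.round(ray(c,r["xy"],z),4)[:2])
print(bot.get_obs()["time"])
E
```

```text
top [ 0.34145379 -0.01011789  1.68208904]
top dial_grip [304.6 215.6] 0.8 [0.5795 0.0165]
top dial_pointer [295.6 213.8] 0.68 [0.5879 0.0416]
top dial_mark [303.5 204.1] 0.96 [0.616  0.0195]
top dial_mark [395.  261.8] 0.26 [ 0.451  -0.2299]
top lever_balance [496.8 302.7] 0.95 [ 0.3342 -0.513 ]
top lever_balance [211.5 336.3] 0.76 [0.2558 0.2791]
top lever_balance [398.4 255.7] 0.7 [ 0.4698 -0.2436]
top lever_balance [117.4 251.7] 0.4 [0.4944 0.5427]
top lever_hub [216.  312.9] 0.92 [0.3194 0.2701]
top lever_hub [405.1 274.7] 0.87 [ 0.4172 -0.2636]
top lever_hub [509.5 307.4] 0.86 [ 0.3203 -0.5541]
top lever_hub [212.8 194. ] 0.54 [0.6575 0.2797]
top lever_boss [439.5 277.3] 0.95 [ 0.4082 -0.3606]
top lever_boss [200.5 391.1] 0.94 [0.1056 0.3127]
top lever_boss [377.2 210.4] 0.85 [ 0.6021 -0.1899]
top lever_boss [243.3 160.1] 0.3 [0.7552 0.192 ]
top jig_pin [219.6 272.3] 0.87 [0.4297 0.2505]
top jig_pin [241.7 160. ] 0.56 [0.7408 0.1892]
top jig_saddle [214.  195.8] 0.94 [0.6434 0.2681]
scene [1.20735947 0.93239171 0.952109  ]
scene dial_grip [308.6 251.4] 0.74 [0.5802 0.0179]
scene dial_grip [295.1 217.9] 0.68 [ 0.5183 -0.1484]
scene dial_pointer [306.3 258.9] 0.64 [0.5913 0.0223]
scene dial_mark [297.7 265.5] 0.72 [0.6233 0.025 ]
scene lever_balance [449.8 271.9] 0.83 [0.2525 0.277 ]
scene lever_balance [284.6 174.7] 0.76 [ 0.3468 -0.4867]
scene lever_balance [293.8 211.9] 0.56 [ 0.4588 -0.2494]
scene lever_hub [431.1 282.1] 0.7 [0.3123 0.2632]
scene lever_hub [300.6 211.4] 0.63 [ 0.4212 -0.2639]
scene lever_hub [283.5 171.8] 0.6 [ 0.3195 -0.5395]
scene lever_boss [268.6 243. ] 0.88 [ 0.6081 -0.1692]
scene lever_boss [488.6 264.1] 0.84 [0.105  0.3058]
scene lever_boss [336.3 258.6] 0.67 [0.4761 0.018 ]
scene lever_boss [290.3 196.2] 0.64 [ 0.3965 -0.3695]
scene jig_pin [398.8 279.2] 0.95 [0.4339 0.2458]
scene jig_saddle [347.9 316.5] 0.71 [0.6299 0.2683]
scene jig_saddle [222.1 249.1] 0.38 [ 0.7685 -0.1664]
0.9
```

View pics/top0.png

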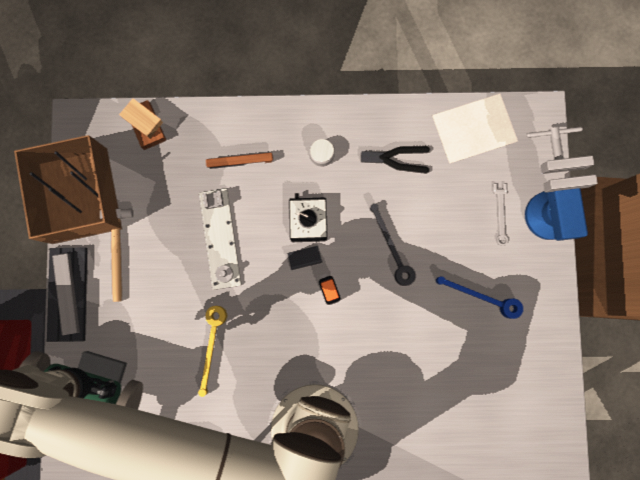

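View pics/scene0.png

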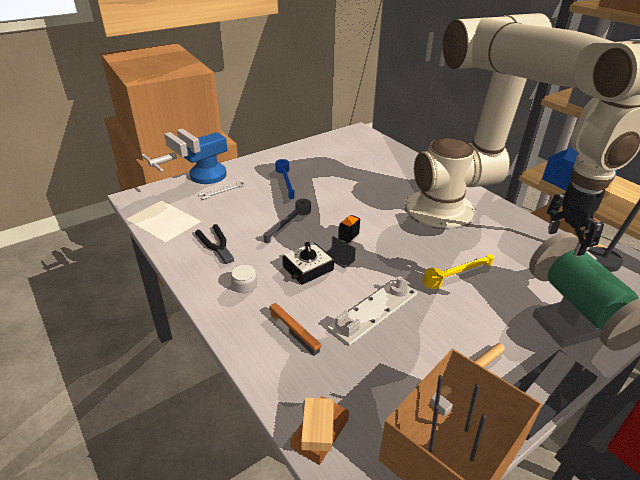

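The top view shows three lever-shaped things: yellow (216,313), dark (405,275)–(377,210) and blue (510,307). The dark cast iron one fits, since yellow and blue are look-alikes. The remote is at (308,218), the jig pin at (224,272) and the saddle at (214,197). The scene view agrees: the dark lever is at (302,207) and the remote at (308,262). I'll confirm with an enlarged crop.

```bash
python3 - <<'E'
from h import *
t=cv2.imread("pics/top0.png");s=cv2.imread("pics/scene0.png")
f=lambda i,x,y,w,h,W,H:cv2.resize(i[y:y+h,x:x+w],(W,H),interpolation=cv2.INTER_CUBIC)
a=f(t,283,192,50,50,400,400);b=f(s,278,236,60,50,400,400)
# undistorted rectified crop of remote top plane z=.047 from top
c=f(t,355,190,70,105,200,200*105//70)
out=np.zeros((600,800,3),np.uint8);out[:400,:400]=a;out[:400,400:]=b
out[400:600,:133]=cv2.resize(c,(133,200));out[400:,150:350]=f(t,200,180,50,120,200,200)
out[400:,360:660]=f(s,255,190,70,60,300,200)
cv2.imwrite("pics/crop1.png",out)
E
```

```text
(no output)
```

View pics/crop1.png

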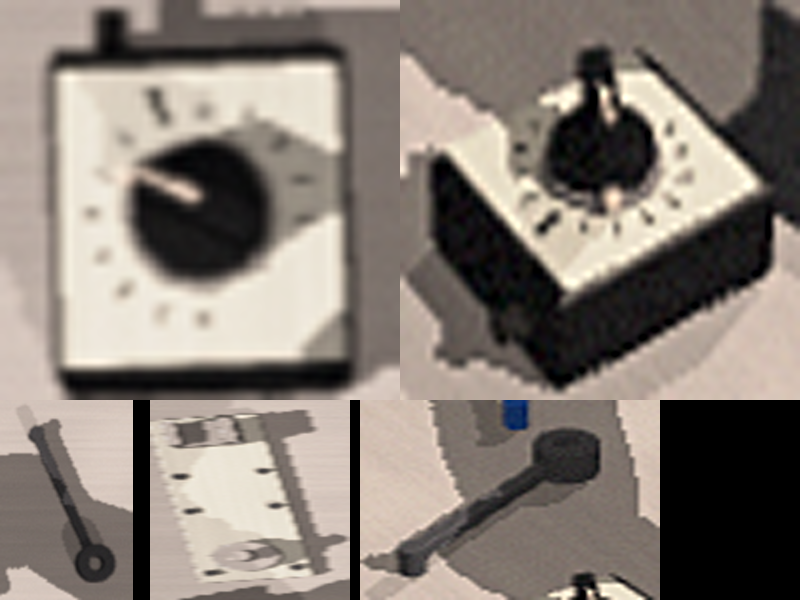

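The crop confirms it. The dark lever has its hub bore at about (405,275) and its boss at (376,209). The long thick mark is at (302.7,205) in the top view and the white nose at about (297,213.5), roughly two steps anticlockwise of the mark. Next I fit the poses.

```bash
cat >> h.py <<'E'
from scipy.optimize import minimize
def cyl(cx,r,z0,z1):
    a=np.linspace(0,2*np.pi,24);return [np.c_[cx+r*np.cos(a),r*np.sin(a),0*a+z] for z in(z0,z1)]
PARTS=[np.vstack(cyl(-.052,.028,0,.036)),np.vstack(cyl(.158,.011,0,.030)),
 np.array([[x,y,z] for x in(-.03,.15) for y in(-.007,.007) for z in(.012,.028)])]
def sil(c,p,z=0.,S=4):
    im=np.zeros((480*S,640*S),np.uint8);C,s=np.cos(p[2]),np.sin(p[2])
    for P in PARTS:
        W=np.c_[p[0]+C*P[:,0]-s*P[:,1],p[1]+s*P[:,0]+C*P[:,1],P[:,2]+z]
        q=np.array([proj(c,w) for w in W]);q=(q+.5)*S
        cv2.fillConvexPoly(im,cv2.convexHull(q.astype(np.int32)),1)
    return cv2.resize(im.astype(np.float32),(640,480),interpolation=cv2.INTER_AREA)
def iou(c,m,p,z=0.):
    a=sil(c,p,z);return np.minimum(a,m).sum()/np.maximum(a,m).sum()
def fit(masks,p0,z=0.):
    f=lambda p:-sum(iou(c,m,p,z) for c,m in masks.items())
    r=minimize(f,p0,method="Nelder-Mead",options=dict(initial_simplex=[p0,*(np.array(p0)+np.diag([.01,.01,.06]))],xatol=2e-4,fatol=1e-4))
    return r.x,r.fun
E
python3 - <<'E'
from h import *
masks={}
for c,near in(("top",(397,253)),("scene",(292,212))):
    camera(c)
    L=outline_of(c,"lever");L=[(np.hypot(*(np.array(r["xy"])-near)),r) for r in L]
    d,r=min(L,key=lambda t:t[0]);masks[c]=r["mask"].astype(np.float32);print(c,d,r["mask"].sum(),r["confidence"])
p0=np.array([.464,-.243,.41])
for k in(["top"],["scene"],["top","scene"]): print(k,fit({c:masks[c] for c in k},p0))
# dial
P=lambda x,y:(283+(x+.5)/8-.5,192+(y+.5)/8-.5)
mk=[(205,318),(162,315),(125,290),(102,255),(93,212),(125,137),(158,105),(204,110),(248,112)]
M=np.array([ray("top",P(*m),.047)[:2] for m in mk]);
A=np.c_[2*M,np.ones(len(M))];s=np.linalg.lstsq(A,(M**2).sum(1),rcond=None)[0];cen=s[:2];print("centre",cen,np.sqrt(s[2]+cen@cen))
ang=lambda v:np.arctan2(v[1],v[0])
print("mark ang",ang(M[6]-cen),[round(float(ang(m-cen)),2) for m in M],np.hypot(*(M[6]-cen)))
for z,q in((.085,(130,173)),(.085,(200,195)),(.055,(113,172))):
    w=ray("top",P(*q),z)[:2];print(z,w,ang(w-cen),np.hypot(*(w-cen)))
o=bot.get_obs();print(o["time"],o["ee_pos"],o["tcp_rot"],o["q"],o["opening"])
for n in("dial_grip","dial_pointer","dial_mark"):
    print(n,[(c,np.round(r["xy"],1),round(r["confidence"],2)) for c in("top","scene") for r in pinpoint(c,n)[:2]])
for c in("top",):
    r=outline_of(c,"dial")
    if r: ys,xs=np.where(r[0]["mask"]);print(xs.min(),xs.max(),ys.min(),ys.max())
E
```

```text
top 8.127115109311541 719 0.92
scene 4.627094120503704 581 0.64Traceback (most recent call last):
  File "<stdin>", line 8, in <module>
  File "h.py", line 26, in fit
    r=minimize(f,p0,method="Nelder-Mead",options=dict(initial_simplex=[p0,*(np.array(p0)+np.diag([.01,.01,.06]))],xatol=2e-4,fatol=1e-4))
    res = _minimize_neldermead(fun, x0, args, callback, bounds=bounds,
                               **options)
    fxr = func(xr)
    fx = function(np.copy(x), *(wrapper_args + args))
  File "h.py", line 25, in <lambda>
    f=lambda p:-sum(iou(c,m,p,z) for c,m in masks.items())
                ~~~^^^^^^^^^^^^^^^^^^^^^^^^^^^^^^^^^^^^^^^
  File "h.py", line 25, in <genexpr>
    f=lambda p:-sum(iou(c,m,p,z) for c,m in masks.items())
                    ~~~^^^^^^^^^
  File "h.py", line 23, in iou
    a=sil(c,p,z);return np.minimum(a,m).sum()/np.maximum(a,m).sum()
  File "h.py", line 19, in sil
    q=np.array([proj(c,w) for w in W]);q=(q+.5)*S
                ~~~~^^^^^
  File "h.py", line 8, in proj
    m=camera_model(c);p=np.array(m["R"])@np.array(X)+np.array(m["t"])
ValueError: time passes only in moves, steps and waits
```

```bash
sed -i 's/^from scipy/import functools\n_cm=camera_model\ncamera_model=functools.lru_cache(None)(_cm)\nfrom scipy/' h.py
python3 - <<'E'
from h import *
masks={}
for c,near in(("top",(397,253)),("scene",(292,212))):
    camera(c)
    L=outline_of(c,"lever");L=[(np.hypot(*(np.array(r["xy"])-near)),r) for r in L]
    d,r=min(L,key=lambda t:t[0]);masks[c]=r["mask"].astype(np.float32);print(c,d,r["mask"].sum(),r["confidence"])
p0=np.array([.464,-.243,.41])
for k in(["top"],["scene"],["top","scene"]): print(k,fit({c:masks[c] for c in k},p0))
P=lambda x,y:(283+(x+.5)/8-.5,192+(y+.5)/8-.5)
mk=[(205,318),(162,315),(125,290),(102,255),(93,212),(125,137),(158,105),(204,110),(248,112)]
M=np.array([ray("top",P(*m),.047)[:2] for m in mk]);
A=np.c_[2*M,np.ones(len(M))];s=np.linalg.lstsq(A,(M**2).sum(1),rcond=None)[0];cen=s[:2];print("centre",cen,np.sqrt(s[2]+cen@cen))
ang=lambda v:np.arctan2(v[1],v[0])
print("mark ang",ang(M[6]-cen),[round(float(ang(m-cen)),2) for m in M],np.hypot(*(M[6]-cen)))
for z,q in((.085,(130,173)),(.085,(200,195)),(.055,(113,172))):
    w=ray("top",P(*q),z)[:2];print(z,w,ang(w-cen),np.hypot(*(w-cen)))
o=bot.get_obs();print(o["time"],o["ee_pos"],o["tcp_rot"],o["q"],o["opening"])
for n in("dial_grip","dial_pointer","dial_mark"):
    print(n,[(c,np.round(r["xy"],1),round(r["confidence"],2)) for c in("top","scene") for r in pinpoint(c,n)[:2]])
for n in("dial",):
    r=outline_of("top",n)
    if r: ys,xs=np.where(r[0]["mask"]);print(xs.min(),xs.max(),ys.min(),ys.max())
E
```

```text
top 8.505292469985967 693 0.87
scene 6.685057965343296 479 0.61
['top'] (array([ 0.46120374, -0.24087894,  0.40354127]), np.float64(-0.8639691472053528))
['scene'] (array([ 0.46011885, -0.24348621,  0.39600237]), np.float64(-0.8765488862991333))
['top', 'scene'] (array([ 0.46139688, -0.24155642,  0.39791256]), np.float64(-1.7201701402664185))
centre [0.57689055 0.00855643] 0.03779568582034726
mark ang 0.3645075014431384 [-3.12, 2.77, 2.36, 1.97, 1.56, 0.78, 0.36, -0.05, -0.46] 0.04014157453362716
0.085 [0.58488821 0.03192567] 1.2410603815913368 0.024699878935087162
0.085 [0.5769586  0.00832446] -1.285445570448365 0.0002417443148248773
0.055 [0.58990861 0.03857856] 1.1616510711219705 0.03272305566011991
1.3 [0.17500965 0.52141559 0.40469773] [1.79998776e+02 3.52572095e-03 1.61446039e+02] [ 7.14467333e+01  4.97904632e+00  1.00798867e+01  9.50996168e+01
 -3.52573578e-03  9.00006944e+01] 0.08540253605584748
dial_grip [('top', array([307.6, 219.5]), 0.8), ('top', array([116.3, 253.7]), 0.68), ('scene', array([307.1, 247.2]), 0.47), ('scene', array([348.7, 316. ]), 0.24)]
dial_pointer [('top', array([296.2, 211.4]), 0.52), ('scene', array([307.8, 260.6]), 0.57)]
dial_mark [('top', array([302.1, 207.6]), 0.87), ('top', array([224.9, 256.3]), 0.41), ('scene', array([296.9, 264.4]), 0.73)]
299 316 209 226
```

Emit:
move_arm([
  [0.0201,-0.0256,-0.004],
  [0.0201,-0.0256,-0.004],
  [0.0201,-0.0256,-0.004],
  [0.0201,-0.0256,-0.004],
  [0.0201,-0.0256,-0.004],
  [0.0201,-0.0256,-0.004],
  [0.0201,-0.0256,-0.004],
  [0.0201,-0.0256,-0.004],
  [0.0201,-0.0256,-0.004],
  [0.0201,-0.0256,-0.004],
], jaw=[0,0,0,0,0,0,0,0,0,0], yaw=[0.077,0.077,0.077,0.077,0.077,0.077,0.077,0.077,0.077,0.077], force=40)

```text
time: 2.48
ee_pos: [0.3766, 0.264, 0.3647]
tcp_rot: [180.0, 0.0, -154.2]
wrist_force: [-0.1, 0.2, 0.2]
opening: 0.0854
grasp_force: 0.0
```

Emit:
move_arm([
  [0.0201,-0.0256,-0.004],
  [0.0201,-0.0256,-0.004],
  [0.0201,-0.0256,-0.004],
  [0.0201,-0.0256,-0.004],
  [0.0201,-0.0256,-0.004],
  [0.0201,-0.0256,-0.004],
  [0.0201,-0.0256,-0.004],
  [0.0201,-0.0256,-0.004],
  [0.0201,-0.0256,-0.004],
  [0.0201,-0.0256,-0.004],
], jaw=[0,0,0,0,0.3,0.5,0.5,0.5,0.5,0.5], yaw=[0.077,0.077,0.077,0.077,0.077,0.077,0.077,0.077,0.077,0.077])

```text
time: 3.32
ee_pos: [0.5778, 0.0079, 0.3245]
tcp_rot: [-180.0, 0.0, -110.1]
wrist_force: [0.2, 0.8, -0.0]
opening: 0.043
grasp_force: 0.0
```

Emit:
move_arm([
  [0,0,-0.018],
  [0,0,-0.018],
  [0,0,-0.018],
  [0,0,-0.018],
  [0,0,-0.0175],
  [0,0,0],
  [0,0,0],
  [0,0,0],
  [0,0,0],
  [0,0,0],
], jaw=[0.5,0.5,0.5,0.5,0.5,1,1,1,1,1], yaw=[0,0,0,0,0,0,0,0,0,0], force=30)

```text
time: 4.15
ee_pos: [0.5768, 0.0094, 0.2354]
tcp_rot: [180.0, -0.0, -110.3]
wrist_force: [-2.2, -0.1, -1.8]
opening: 0.0131
grasp_force: 34.8
```

Emit:
move_arm([
  [0,0,0],
  [0,0,0],
  [0,0,0],
  [0,0,0],
  [0,0,0],
  [0,0,0],
  [0,0,0],
  [0,0,0],
  [0,0,0],
  [0,0,0],
], jaw=[1,1,1,1,1,1,1,1,1,1], yaw=[-0.095,-0.095,-0.095,-0.095,-0.095,-0.095,-0.095,-0.095,-0.095,0])

```text
time: 4.98
ee_pos: [0.5771, 0.0091, 0.2355]
tcp_rot: [-179.9, 0.0, -159.6]
wrist_force: [0.1, -2.8, -2.9]
opening: 0.0135
grasp_force: 34.6
```

Emit:
move_arm([
  [0,0,0],
  [0,0,0],
  [0,0,0],
  [0,0,0],
  [0,0,0.03],
  [0,0,0.03],
  [-0.04,0,0.03],
  [-0.04,0,0],
  [-0.04,0,0],
  [-0.04,0,0],
], jaw=[1,0.5,0.5,0.5,0.5,0.5,0.5,0.5,0.5,0.5], yaw=[0,0,0,0,0,0,0,0,0,0])

```text
time: 5.82
ee_pos: [0.4222, 0.0095, 0.3205]
tcp_rot: [180.0, 0.1, -159.2]
wrist_force: [-1.1, 0.4, 1.3]
opening: 0.0426
grasp_force: 0.0
```

```bash
python3 - <<'E'
from h import *
t=camera("top")[:,:,::-1];s=camera("scene")[:,:,::-1]
f=lambda i,x,y,w,h,W,H:cv2.resize(i[y:y+h,x:x+w],(W,H),interpolation=cv2.INTER_CUBIC)
cv2.imwrite("pics/crop2.png",np.hstack([f(t,283,192,50,50,400,400),f(s,278,236,60,50,400,400)]))
o=bot.get_obs();print(o["time"],o["ee_pos"],o["tcp_rot"])
E
```

```text
5.9167 [0.41922584 0.00953929 0.32103793] [ 1.79987785e+02  3.50749871e-02 -1.59226948e+02]
```

View pics/crop2.png

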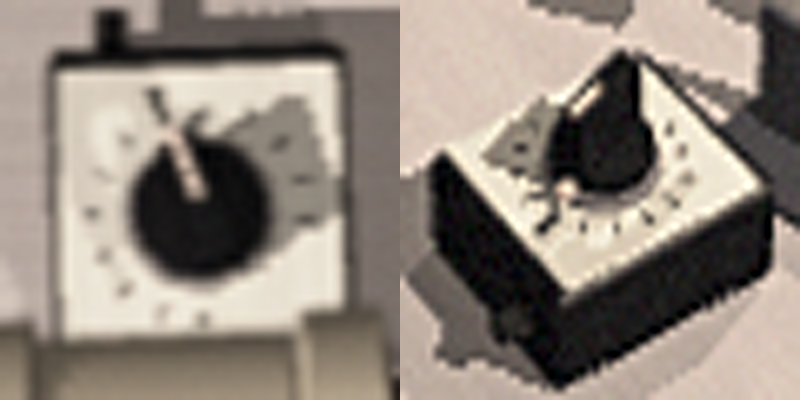

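```bash
python3 - <<'E'
from h import *
cen=np.array([.577,.0087])
for t in(.25,.3,.36,.42,.48):
    n=[*(cen+.030*np.array([np.cos(t),np.sin(t)])),.055]
    a=proj("top",n);b=proj("scene",n);m=[*(cen+.041*np.array([np.cos(t),np.sin(t)])),.047];c=proj("scene",m);d=proj("top",m)
    print(t,"nose top",(a-[283,192]+.5)*8,"scene",400+(b[0]-278+.5)*400/60,(b[1]-236+.5)*8,"mark",(d-[283,192]+.5)*8,400+(c[0]-278+.5)*400/60,(c[1]-236+.5)*8)
for z,q in((.085,(172,135)),(.085,(200,195)),(.055,(169,128))):
    w=ray("top",(283+(q[0]+.5)/8-.5,192+(q[1]+.5)/8-.5),z)[:2]-cen;print(np.arctan2(w[1],w[0]),np.hypot(*w))
E
```

```text
0.25 nose top [177.83853322 125.16660367] scene 556.1273176426906 192.85038104806335 mark [169.97691082  98.68406429] 539.408638609998 224.3682282360519
0.3 nose top [173.6801143  126.40046326] scene 558.7429194868844 194.5219581026813 mark [164.32455451 100.35995687] 542.977119314459 226.67885297419707
0.36 nose top [168.77923392 128.14988247] scene 562.0276873597522 196.3940399516382 mark [157.66273542 102.73620144] 547.4619543809354 229.26756215068053
0.42 nose top [163.99225269 130.18660629] scene 565.4603732140515 198.11329427313285 mark [151.1554054  105.50281193] 552.1521977738761 231.64576625127756
0.48 nose top [159.33632493 132.50338694] scene 569.028310428215 199.67301710038964 mark [144.82584768 108.64998339] 557.0303917308074 233.80392967188527
0.4025157418197773 0.022468914671853225
-1.6805835340112998 0.00037781801693161066
0.353730132942458 0.02979500959352567
```

The dial sits on the mark: nose at crop (169,128), about 0.36–0.40 rad, against the mark at 0.36 rad. Next is the lever.

Emit:
move_arm([
  [0.0053,-0.0313,-0.005],
  [0.0053,-0.0313,-0.005],
  [0.0053,-0.0313,-0.005],
  [0.0053,-0.0313,-0.005],
  [0.0053,-0.0313,-0.005],
  [0.0053,-0.0313,-0.005],
  [0.0053,-0.0313,-0.005],
  [0.0053,-0.0313,-0.005],
  [0,0,-0.02],
  [0,0,-0.02],
], jaw=[0.5,0.5,0.5,0.5,0.5,0.5,0.5,0.5,0.5,0.5], yaw=[0.037,0,0,0,0,0,0,0,0,0])

```text
time: 6.75
ee_pos: [0.4667, -0.2429, 0.2402]
tcp_rot: [-179.9, 0.1, -157.3]
wrist_force: [-0.1, 0.5, -1.6]
opening: 0.0423
grasp_force: 0.0
```

Emit:
move_arm([
  [0,0,0],
  [0,0,0],
  [0,0,0],
], jaw=[0.5,0.5,0.5], yaw=[0,0,0])

```text
time: 7.0
ee_pos: [0.4665, -0.2409, 0.2414]
tcp_rot: [-180.0, 0.1, -157.1]
wrist_force: [0.1, -0.5, -0.1]
opening: 0.0426
grasp_force: 0.0
```

```bash
python3 - <<'E'
from h import *
s=camera("scene")[:,:,::-1]
cv2.imwrite("pics/crop3.png",cv2.resize(s[130:250,230:390],(800,600),interpolation=cv2.INTER_CUBIC))
o=bot.get_obs();print(o["time"],o["ee_pos"],o["tcp_rot"])
E
```

```text
7.05 [ 0.46654993 -0.24085206  0.24168941] [-1.79919173e+02  7.51953745e-02 -1.57135223e+02]
```

View pics/crop3.png

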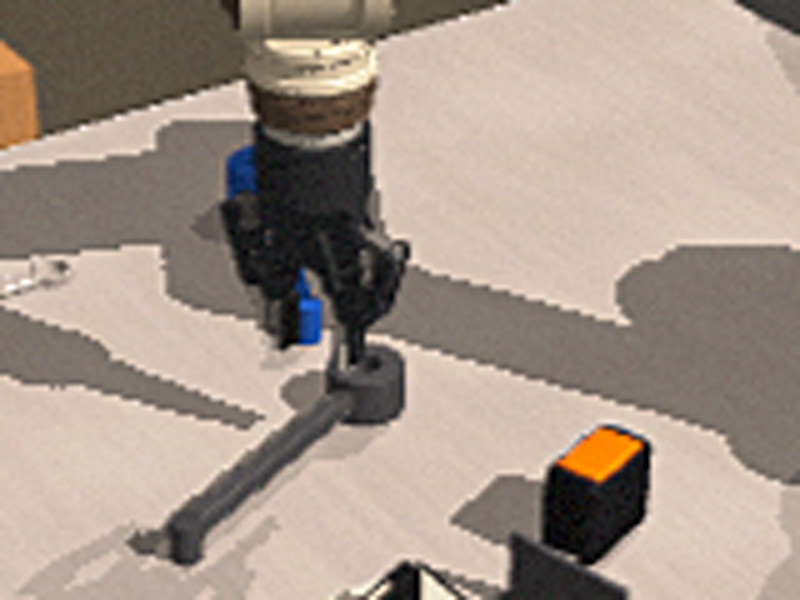

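The gripper hangs above the lever arm just boss-ward of the hub, and nothing is near it. I descend with a 5 mm correction.

Emit:
move_arm([
  [-0.005,0,0],
  [0,0,-0.016],
  [0,0,-0.016],
  [0,0,-0.016],
  [0,0,-0.0155],
  [0,0,0],
  [0,0,0],
  [0,0,0],
  [0,0,0],
  [0,0,0],
], jaw=[0.5,0.5,0.5,0.5,0.5,0.5,1,1,1,1], yaw=[0,0,0,0,0,0,0,0,0,0], force=80)

```text
time: 7.88
ee_pos: [0.4614, -0.2411, 0.1786]
tcp_rot: [-179.9, 0.1, -157.2]
wrist_force: [-2.6, 1.9, 6.0]
opening: 0.0127
grasp_force: 79.7
```

Emit:
move_arm([
  [0,0,0],
  [0,0,0],
  [0,0,0.01],
  [0,0,0.02],
  [0,0,0.02],
  [0,0,0],
], jaw=[1,1,1,1,1,1], yaw=[0,0,0,0,0,0])

```text
time: 8.38
ee_pos: [0.4619, -0.2414, 0.2308]
tcp_rot: [-179.8, 0.2, -157.2]
wrist_force: [0.7, -0.4, -6.2]
opening: 0.0124
grasp_force: 79.0
```

Emit:
move_arm([
  [0,0,0.02],
  [0,0,0.02],
  [0,0,0.02],
  [0,0,0.02],
  [0,0,0.02],
  [0,0,0.01],
  [0,0,0],
  [0,0,0],
], jaw=[1,1,1,1,1,1,1,1], yaw=[0,0,0,0,0,0,0,0])

```text
time: 9.05
ee_pos: [0.4611, -0.241, 0.3358]
tcp_rot: [180.0, -0.0, -157.2]
wrist_force: [-0.3, 0.4, -7.7]
opening: 0.0122
grasp_force: 79.3
```

```bash
python3 - <<'E'
from h import *
from scipy.optimize import least_squares
obs={"jig_pin":[], "jig_saddle":[]}
for k in range(3):
  for c in("top","scene"):
    camera(c)
    for n,near in(("jig_pin",dict(top=(221,272),scene=(399,279))),("jig_saddle",dict(top=(214,197),scene=(348,316)))):
        for r in pinpoint(c,n):
            if np.hypot(*(np.array(r["xy"])-near[c]))<12: obs[n].append((c,np.array(r["xy"])));break
for n,z in(("jig_pin",.06),("jig_saddle",.048)):
    for c in("top","scene"): print(n,c,[np.round(ray(c,u,z)[:2],4).tolist() for cc,u in obs[n] if cc==c])
o=bot.get_obs();print(o["time"],o["ee_pos"],o["tcp_rot"],o["wrist_force"],o["torque"])
t=cv2.imread("pics/top0.png");s=cv2.imread("pics/scene0.png")
f=lambda i,x,y,w,h,W,H:cv2.resize(i[y:y+h,x:x+w],(W,H),interpolation=cv2.INTER_CUBIC)
cv2.imwrite("pics/crop4.png",np.hstack([f(t,195,180,60,120,300,600),f(s,325,265,100,120,500,600)]))
E
```

```text
jig_pin top [[0.4297, 0.2515], [0.4326, 0.2469]]
jig_pin scene [[0.437, 0.2552], [0.4289, 0.2513], [0.4238, 0.239]]
jig_saddle top [[0.6369, 0.268], [0.646, 0.275], [0.6435, 0.2736]]
jig_saddle scene [[0.6358, 0.268], [0.6363, 0.274]]
9.95 [ 0.46107774 -0.24097602  0.33667869] [-1.79999541e+02  5.61949941e-04 -1.57184363e+02] [ 0.16735559  0.14049323 -6.62724148] [-0.03961179 -0.01055178  0.0092013 ]
```

View pics/crop4.png

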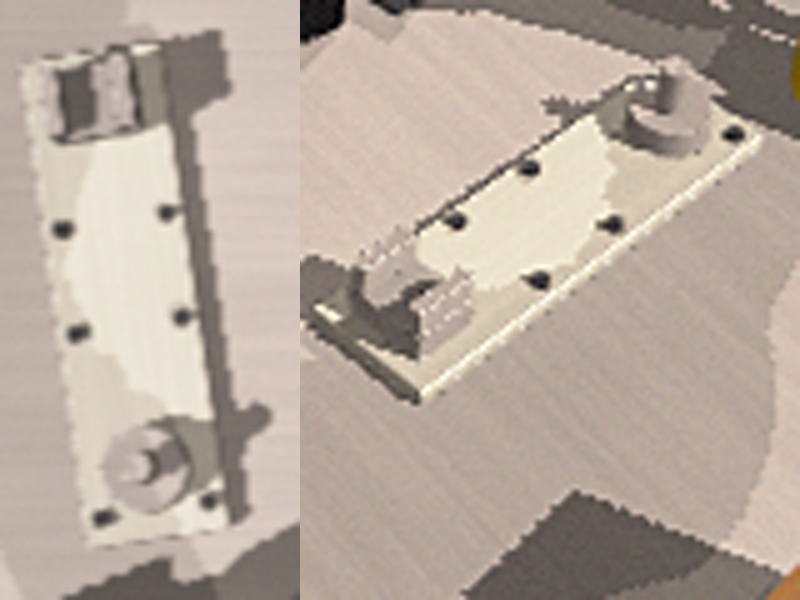

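```bash
python3 - <<'E'
from h import *
P=lambda x,y:(195+(x+.5)/5-.5,180+(y+.5)/5-.5)
S=lambda x,y:(325+(x-300+.5)/5-.5,265+(y+.5)/5-.5)
r=lambda *a:np.round(ray(*a)[:2],4)
print("pin",r("top",P(140,460),.06),"seat",r("top",P(146,467),.02),"saddle",r("top",P(85,92),.048))
print("pin sc",r("scene",S(667,73),.06),"saddle sc",r("scene",S(418,265),.048))
for a,b in(((22,65),(88,540)),((165,50),(230,520))):
    A,B=[r("top",P(*q),.012) for q in(a,b)];d=A-B;print(A,B,np.arctan2(d[1],d[0]))
E
```

```text
pin [0.4315 0.2423] seat [0.4297 0.2452] saddle [0.6373 0.2747]
pin sc [0.4357 0.2445] saddle sc [0.6317 0.2718]
[0.66   0.3168] [0.3899 0.2788] 0.13977127359928676
[0.6673 0.2355] [0.3997 0.1994] 0.13409330582909076
```

Measured jig: pin (0.431,0.245), saddle (0.639,0.2735), direction 7.8°, with the pin at crop (140,460) and the saddle centre at (85,92). I carry the lever over at height.

Emit:
move_arm([
  [0.001,0.015,0],
  [0.001,0.02,0],
  [0.001,0.025,0],
  [0.001,0.025,0],
  [0.001,0.025,0],
  [0.001,0.025,0],
  [0.001,0.025,0],
  [0.001,0.025,0],
  [0.001,0.025,0],
  [0.001,0.025,0],
], jaw=[1,1,1,1,1,1,1,1,1,1], yaw=[-0.013,-0.013,-0.013,-0.013,-0.013,-0.013,-0.013,-0.013,-0.013,-0.013])

```text
time: 10.78
ee_pos: [0.4709, -0.0048, 0.3369]
tcp_rot: [-180.0, 0.0, -164.7]
wrist_force: [0.6, 0.2, -7.5]
opening: 0.0124
grasp_force: 79.3
```

Emit:
move_arm([
  [0.001,0.025,0],
  [0.001,0.025,0],
  [0.001,0.025,0],
  [0.001,0.025,0],
  [0.001,0.025,0],
  [0.001,0.025,0],
  [0.001,0.025,0],
  [0.001,0.025,0],
  [0.001,0.02,0],
  [0.001,0.015,0],
], jaw=[1,1,1,1,1,1,1,1,1,1], yaw=[-0.013,-0.013,-0.013,-0.013,-0.013,-0.013,-0.013,-0.013,-0.013,-0.013])

```text
time: 11.62
ee_pos: [0.4809, 0.2308, 0.3366]
tcp_rot: [180.0, -0.0, -172.1]
wrist_force: [-0.1, -0.7, -8.0]
opening: 0.0123
grasp_force: 79.4
```

Emit:
move_arm([
  [0.001,0.013,0],
  [0,0.01,0],
  [0,0,0],
  [0,0,0],
], jaw=[1,1,1,1], yaw=[0,0,0,0])

```text
time: 11.95
ee_pos: [0.482, 0.2521, 0.3366]
tcp_rot: [-180.0, -0.0, -172.0]
wrist_force: [0.7, 0.5, -7.5]
opening: 0.0122
grasp_force: 79.5
```

Emit:
move_arm([
  [0,0,-0.01],
  [0,0,-0.01],
  [0,0,-0.01],
  [0,0,-0.01],
  [0,0,-0.01],
  [0,0,-0.007],
  [0,0,0],
  [0,0,0],
  [0,0,0],
  [0,0,0],
], jaw=[1,1,1,1,1,1,1,1,1,1], yaw=[-0.003,0,0,0,0,0,0,0,0,0])

```text
time: 12.78
ee_pos: [0.4822, 0.2521, 0.2804]
tcp_rot: [180.0, 0.1, -172.3]
wrist_force: [0.4, 0.1, -6.3]
opening: 0.0127
grasp_force: 79.3
```

```bash
python3 - <<'E'
from h import *
o=bot.get_obs();print(o["time"],o["ee_pos"],o["tcp_rot"],o["torque"],o["opening"])
s=camera("scene");im=s[:,:,::-1].copy()
p=[.4822,.2522,.137]
m=(sil("scene",p,.1015)>.5).astype(np.uint8)
big=cv2.resize(im[200:380,280:520],(800,600),interpolation=cv2.INTER_CUBIC)
mb=cv2.resize(m[200:380,280:520],(800,600),interpolation=cv2.INTER_NEAREST)
cs,_=cv2.findContours(mb,0,1);cv2.drawContours(big,cs,-1,(0,255,0),1)
for X in([.431,.245,.06],[.639,.2735,.048]):
    q=(proj("scene",X)+.5-[280,200])*800/240;cv2.circle(big,tuple(q.astype(int)),4,(0,0,255),-1)
cv2.imwrite("pics/fin.png",big)
for z in(.0985,.1015):
  for r in outline_of("scene","lever"):
    if r["xy"][1]>250 or 1:
        mm=r["mask"].astype(np.float32);i=iou("scene",mm,p,z);print(np.round(r["xy"]),round(r["confidence"],2),round(float(i),2))
        if i>.2: print(fit({"scene":mm},np.array(p),z))
E
```

```text
12.7833 [0.48224235 0.25212464 0.28039674] [ 1.79976787e+02  6.35224696e-02 -1.72250184e+02] [-0.02043272  0.0191721  -0.04053209] 0.01270275592793716
[443. 272.] 0.67 0.0
[366. 285.] 0.62 0.46
(array([0.47867464, 0.24791114, 0.1192526 ]), np.float64(-0.5631322860717773))
[284. 171.] 0.6 0.0
[306. 255.] 0.56 0.0
[443. 272.] 0.67 0.0
[366. 285.] 0.62 0.5
(array([0.48226929, 0.24978908, 0.13299477]), np.float64(-0.5636026859283447))
[284. 171.] 0.6 0.0
[306. 255.] 0.56 0.0
```

View pics/fin.png

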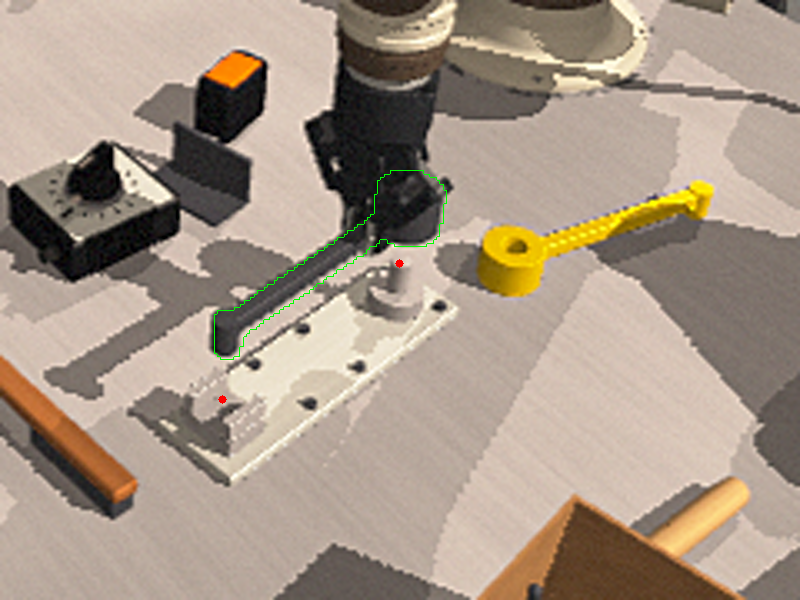

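The overlay shows the lever level and matching its predicted outline. The hub is above the pin's top at (399,263) and the boss above the saddle at (222,399), clear of the jig. I hand the job in.

```bash
python3 -c "
from workcell import bot
print(bot.job_done())"
```

```text
the job is handed in; nothing more can be done
None
```

I turned the dial to the long mark and handed the job in with the lever held level above the jig, about 40 mm clear of the pin's top; the hand-in gave no verdict.

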